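Load the geared specimen jig into the polisher

TASK

Load the specimen jig with the brass gear rim into the roller arm of the polisher: lower it gently, rocking it about its axis until its teeth slip into mesh with the drive pinion, set it fully down, flat on the polishing cloth between the two white rollers, and only then let go; never force or drop it. Then swing the drip spout in so that its nozzle hangs well over the cloth. Leave the other things on the bench where they are.

Things in the scene. Friction and masses are not known exactly. Their poses are not given: they have to be found in the camera images.
- jig: The specimen jig, loose, upright on the bench, 80 mm tall, 0.35 to 0.7 kg. Smooth steel sole 60 mm diameter (0-14 mm up); brass gear rim (14-28 mm) with 18 teeth, 80 mm over tips, 62 mm at roots; aluminium collar 44 mm diameter (28-44 mm); black fluted knob 34 mm diameter (44-80 mm) to hold it by. Origin: centre of the sole's underside; z up its axis; a tooth is centred on its +x.
- jig_knob (a point): Middle of the jig's black knob, on its axis, 62 mm above the sole's underside.
- polisher: Bench polisher, cream, bolted down, 375 x 360 mm; front panel to its own -x. Origin on the bench under the platen's centre. Housing top 100 mm up; blue cloth 192 mm across, its top 125 mm up. A grey roller arm at its +y side carries the brass drive pinion and two white rollers (40 mm diameter, tops 12.5 mm above the cloth, arm 22 mm). Arm post: 40 mm above the cloth, 113 mm from the jig's place.
- cradle (a point): Point on the cloth's top where the jig's axis belongs: its place between pinion and rollers, 45 mm from the platen's centre towards the polisher's own +y. With the jig centred here the gap from its sole to each roller is 1.8 mm. The jig's origin lies here when loaded. Clear above.
- pinion_top (a point): Top of the brass drive pinion, on its axis, 27 mm above the cloth, 61 mm from the jig's place (does not turn with it). 12 teeth like the jig's, 14 mm tall, 56 mm over tips, held still by its motor at a chance angle, not told. Unmeshed, teeth clash with the jig's underside 13 mm above the cloth; they slip in when the jig is turned to within about 2 degrees of a meshing angle, one every 20 degrees.
- cloth_centre (a point): Centre of the polishing cloth, on its top.
- spout_pivot (a point): On the upright hinge axis of the drip spout, at the height of its horizontal tube (210 mm above the bench).
- spout_tip (a point): End of the spout's orange nozzle, 150 mm out from the hinge axis, 42 mm above the cloth. The horizontal steel tube is 12 mm thick and runs straight from the hinge to above the nozzle, its centre line 43 mm higher than this point; there it bends down.
- spout (a joint): Angle of the drip spout, rad: 0 parked along the polisher's own -x direction, clear of the cloth; grows clockwise seen from above, swinging the nozzle in over the cloth, to a stop at 1.2. Light friction (about 1 N at the nozzle); it stays where it is left.
- plain_jig: Hand jig of the same shape and size with a smooth aluminium rim 68 mm diameter and a blue knob, no teeth; loose. Not wanted; leave it. Origin at the centre of its underside.
- paste_jar: White jar with a yellow lid, 60 mm diameter, 58 mm tall, loose; leave it. Origin at the centre of its underside.
- beaker: Glass beaker, 70 mm diameter, 80 mm tall, loose; leave it. Origin at the centre of its underside.
- brush: White cleaning brush lying on the bench, 170 mm long, loose; leave it. Origin under its middle, handle to its own -x.

How it is judged:
On the way, in this order (a step that is already met when the one before it is completed fails the run):
1. the jig, in mesh with the pinion, is lowered right down (within 4 mm of the cloth) while still held in the fingers (z of jig in the frame of cradle below 0.004 m and horizontal distance between jig and cradle below 0.0045 m and angle between jig's own z axis and vertical below 0.06 rad and contact force between the fingers and jig above 1 N), for 0.1 s.
2. the jig is fully down on the cloth at its place in the roller arm, in mesh with the pinion, and let go (z of jig in the frame of cradle between -0.004 and 0.003 m and horizontal distance between jig and cradle below 0.0045 m and angle between jig's own z axis and vertical below 0.04 rad and contact force between the fingers and jig below 0.5 N), for 0.3 s.
3. the drip spout's nozzle is over the cloth (horizontal distance between spout_tip and cloth_centre below 0.07 m), for 0.2 s.
At the end, for the whole second after the job is handed in: The jig stands flat (within 0.04 rad) on the cloth (within 3 mm of fully down), its axis within 4.5 mm of its place in the roller arm, so that its teeth are in mesh with the pinion, released and at rest; the spout's nozzle hangs over the cloth within 70 mm of the cloth's centre (z of jig in the frame of cradle between -0.004 and 0.003 m and horizontal distance between jig and cradle below 0.0045 m and angle between jig's own z axis and vertical below 0.04 rad and linear speed of jig below 0.02 m/s and horizontal distance between spout_tip and cloth_centre below 0.07 m); the robot touches nothing.
It fails at once if the jig is forced or knocked against the polisher (over 60 N) (contact force between jig and polisher above 60 N).
It fails at once if another thing on the bench is moved more than 30 mm (distance of any of plain_jig, paste_jar, beaker, brush from where it was at the start of the episode above 0.03 m).
It also fails if it takes over 69 s, if anything falls off the work surface, if the arm or the gripper's body presses on something with over 40 N, if the wrist force passes 120 N, or if a joint passes its speed limit or range.

ROBOT

A 7-joint arm with a two-finger parallel gripper is mounted at the origin on the work surface. World frame = base frame: x ahead of the robot, y to its left, z up, the work surface at z = 0. Lengths are in m, angles in rad, forces in N, time in s.
With the tool pointing down it reaches from about 0.35 to 0.9 m from the base axis. Payload 8.1 kg.
Tool frame: the origin (TCP) lies midway between the tips of the shut fingers; the grasp point (between the pads) lies 19 mm behind it; z points along the fingers, y is the line along which they close (so a half turn about z gives the same grasp; the last joint's range is limited). The gripper opens to 92 mm and grips with 3 to 60 N. Pads are 19 mm wide; open, the fingers measure 130 mm over their backs; the gripper's body (75 mm by 190 mm) begins 47 mm behind the grasp point.
Start: joints at [1.079, 0.434, 0.025, 1.573, -0.012, 1.134, -0.075], TCP at [0.237, -0.578, 0.227] pointing down, gripper open.
Joint ranges: [-2.62, 2.62], [-0.44, 2.09], [-1.27, 1.32], [0.08, 2.57], [-1.32, 4.46], [0.12, 2], [-2.74, 2.74]. Speed limits (rad/s): [2.22, 2.22, 3.01, 3.01, 3.14, 3.14, 3.14].

INTERFACE

Orientations are given as a rotation vector (axis times angle).
In Python, from cell import readout, get_image, calibration, ticket gives the robot as it stands. The module is installed in compiled form; this text tells all that it offers.
- The arm moves only by the tool move_arm, never from a script. Its argument "series" is a list of rows, each a list of 6 numbers: the shift along the world's x, y, z as a fraction of full scale, then the turn, a rotation vector about the world's x, y, z as a fraction of full scale. A call has 1 to 5 rows; each row is the pose to reach, as a shift and turn from the pose commanded when the call began; what a row does not reach only later rows make up. Full scale, the value 1, is 0.75 m for a shift and 60 degrees for a turn. A row lasts 1/10 s, in which the tool goes at most 50 mm and 8.59 degrees, less where a joint would pass 70% of its speed; a pose out of reach is approached as far as the arm can. A call with a number of a shift or a turn outside -1 to 1 is refused whole. A call with a gripper value outside its range is refused whole. "claw" is the opening, from -1 (shut) to 1 (fully open), so that 0 is half open, set as the call begins (left out, the last holds). The fingers move at their own pace and stop on an object; "squeeze" is the grip in N (left out, the last holds). Time passes only in rows, so rows that repeat a pose let the fingers close. It gives the time, the measured TCP pose, the force, the opening and the grip force at its end, in the units of the state.
- readout.observe(): the state, without advancing time (a new reading comes with each control period).
- get_image(name): name is "scene" or "top" or "wrist"; returns (picture, depth): 420x560x3 uint8, red, green, blue; 420x560 float32, m along the optical axis (not along the pixel's ray), 0 where there is no reading.
- calibration(name): a dict with "fx", "fy", "cx", "cy" (pixels), "view" (4x4, takes a point from world to camera coordinates); the wrist camera has in their place "mount" (4x4, takes a point from camera to tool coordinates, whose origin is the TCP and whose axes are the flange's). Camera axes: x right, y down, z forward; pixel columns grow to the right and rows downward; lengths in m; the calibration is good to about 2 mm. A picture is of the moment at which its call begins: read the wrist's pose just before it. calibration takes no time and is no camera call.
- ticket.sign_off(): hands the job in; it is judged then, once.
The state is a dict: "clock": time; "joints": joint angles; "dq": joint speeds; "joint_efforts": joint torques, N m; "position": TCP position; "ee_rot": TCP orientation; "force": force on the tool from outside, world axes, zero at the start; "ft_torque": the same for the moment, N m; "width": opening from 0.0 (shut) to 1.0 (fully open); "gripper_force": force on a finger pad.
Only numpy, scipy, OpenCV 4.12 (cv2) and the standard library are available. Lean on these libraries where they do the work, as an engineer would, in place of code of your own. Each camera call takes 0.05 s, during which the arm holds its last target. There are 200 camera calls.

## Working session

There is one attempt and no reset: what is moved stays moved. The work goes in short steps, Python scripts to look and compute and a tool call to move; the robot and the scene stay as the last step left them, time stands still between calls to the robot, and variables do not carry over. Pictures are saved under pics/ and viewed, at most 10 in all, crops included, and the job is handed in when it is done.

Besides the shell and the picture viewer there is one more tool, called after "Call:" by a JSON object that holds its "op" and its "data", one argument or row to a line. move_arm: Moves the arm, as the interface text tells. Shift numbers are shares of 0.75 m and turn numbers shares of 60 degrees, none past 1 either way. Its arguments: {"type":"object","properties":{"series":{"type":"array"},"claw":{"type":"number"},"squeeze":{"type":"number"}},"required":["series"]}

```bash
mkdir -p pics; cat > h.py <<'E'
import numpy as np, cv2
from cell import readout,get_image,calibration,ticket
from scipy.spatial.transform import Rotation as R
def save(n,im): cv2.imwrite('pics/'+n+'.png',im[:,:,::-1])
def pose(name,st=None):
    c=calibration(name)
    if name!='wrist': T=np.linalg.inv(c['view'])
    else:
        st=st or readout.observe(); T=np.eye(4);T[:3,:3]=R.from_rotvec(st['ee_rot']).as_matrix();T[:3,3]=st['position'];T=T@c['mount']
    return c,T
def ray(c,T,u,v):
    return T[:3,3],T[:3,:3]@np.array([(u-c['cx'])/c['fx'],(v-c['cy'])/c['fy'],1])
def onz(c,T,u,v,z):
    o,d=ray(c,T,u,v); return o+d*(z-o[2])/d[2]
def cloud(c,T,d):
    v,u=np.indices(d.shape)
    P=np.stack([(u-c['cx'])/c['fx']*d,(v-c['cy'])/c['fy']*d,d],-1)
    return P@T[:3,:3].T+T[:3,3]
E
python3 - <<'E'
from h import *
s=readout.observe();print(s)
for n in('top','scene'):
    im,d=get_image(n);save(n,im);np.savez('/tmp/'+n,im=im,d=d)
    c,T=pose(n);print(n,c['fx'],T.round(3).tolist())
print(calibration('wrist'))
E
```

```text
{'clock': 0.0, 'joints': array([ 1.07938503,  0.435214  ,  0.0249802 ,  1.57410046, -0.01161506,
        1.13398689, -0.07513756]), 'dq': array([-0.00117304, -0.00103549, -0.00066634,  0.0001489 ,  0.00053916,
       -0.00146179, -0.00079275]), 'joint_efforts': array([-2.56911362e-04, -6.67856526e+01,  9.84640606e-01, -3.14465582e+01,
       -6.07749517e-02,  4.30584128e-02,  1.41213377e-04]), 'position': array([ 0.23668471, -0.5778994 ,  0.22594933]), 'ee_rot': array([-3.08097491e+00, -6.06427796e-01,  6.74887483e-04]), 'force': array([ 0.70435472, -0.18554509,  0.23255558]), 'ft_torque': array([-0.03278514, -0.00264956, -0.0698062 ]), 'gripper_force': 0.0, 'width': 1.0020791139852405}
top 463.49603751859195 [[0.007, -0.998, 0.064, 0.479], [-1.0, -0.007, 0.001, 0.063], [-0.001, -0.064, -0.998, 1.389], [0.0, 0.0, 0.0, 1.0]]
scene 507.8165078304901 [[-0.704, 0.498, -0.507, 1.228], [0.71, 0.495, -0.501, 0.738], [0.002, -0.712, -0.702, 1.111], [0.0, 0.0, 0.0, 1.0]]
{'fx': 330.8133098143093, 'fy': 330.8133098143093, 'cx': 282.0458617670831, 'cy': 213.3433786901203, 'mount': array([[ 1.71910689e-04, -9.67797653e-01, -2.51729365e-01,
         6.78167531e-02],
       [ 9.99999969e-01,  1.21663385e-04,  2.15172140e-04,
         1.47579488e-05],
       [-1.77616845e-04, -2.51729395e-01,  9.67797644e-01,
        -1.58879414e-01],
       [ 0.00000000e+00,  0.00000000e+00,  0.00000000e+00,
         1.00000000e+00]])}
```

View pics/top.png

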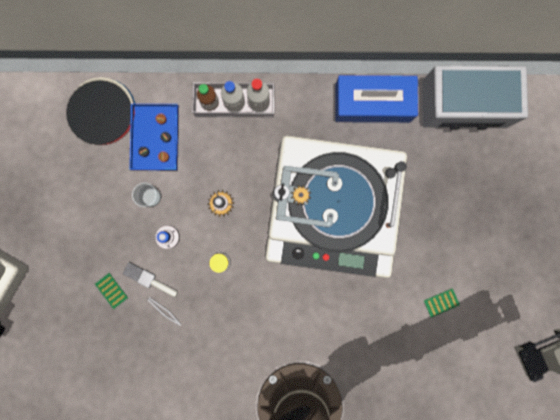

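View pics/scene.png

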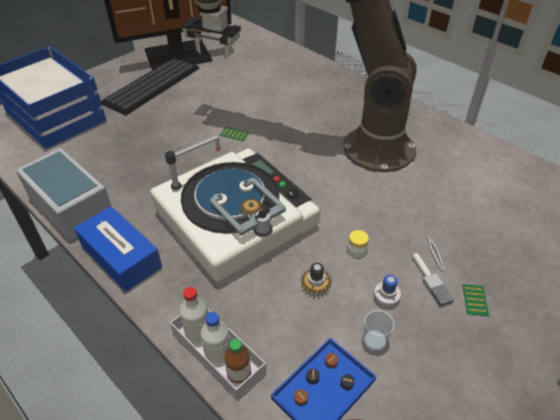

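```bash
python3 - <<'E'
from h import *
z=np.load('/tmp/top.npz');im,d=z['im'],z['d'];c,T=pose('top');P=cloud(c,T,d)
hsv=cv2.cvtColor(im,cv2.COLOR_RGB2HSV)
f=lambda u,v,h:onz(c,T,u,v,h).round(4)
def pm(m,roi):
    u0,v0,u1,v1=roi;o=np.zeros_like(m);o[v0:v1,u0:u1]=m[v0:v1,u0:u1];return o
H,S,V=cv2.split(hsv)
brass=((H>8)&(H<28)&(S>110)&(V>80)).astype(np.uint8)
for n,roi,h in(('jigrim',(200,180,245,225),.028),('pinion',(290,183,312,210),.152)):
    m=pm(brass,roi);v,u=np.nonzero(m);(x,y),r=cv2.minEnclosingCircle(np.stack([u,v],1).astype(np.float32));print(n,x,y,r,f(x,y,h))
m=pm(((V<60)).astype(np.uint8),(210,190,232,215));v,u=np.nonzero(m);print('knob',u.mean(),v.mean(),f(u.mean(),v.mean(),.08))
zz=P[...,2]
m=pm(((abs(zz-.1)<.008)&(d>0)).astype(np.uint8),(255,125,415,285))
# depth of top by height
cs=max(cv2.findContours(m,0,2)[0],key=cv2.contourArea);q=cv2.boxPoints(cv2.minAreaRect(cs));q=np.array([f(*p,.1) for p in q]);print(q,q.mean(0))
for u,v in((221,203),(301,196),(335,184),(330,216),(340,200),(402,167),(391,223),(282,193)):print(u,v,P[v,u].round(3))
blue=pm(((H>95)&(H<112)&(S>90)&(abs(zz-.125)<.01)).astype(np.uint8),(285,150,392,252));v,u=np.nonzero(blue);(x,y),r=cv2.minEnclosingCircle(np.stack([u,v],1).astype(np.float32));print('cloth',x,y,r,f(x,y,.125))
E
```

```text
jigrim 220.5 203.0 11.672718048095703 [0.5889 0.2357 0.028 ]
pinion 300.5 194.5 7.905794143676758 [0.6031 0.006  0.152 ]
knob 223.0 204.0 [0.5819 0.222  0.08  ]
[[ 0.4812  0.0948  0.1   ]
 [ 0.7787  0.0569  0.1   ]
 [ 0.7322 -0.299   0.1   ]
 [ 0.4362 -0.256   0.1   ]] [ 0.607075 -0.100825  0.1     ]
221 203 [0.585 0.228 0.079]
301 196 [0.598 0.005 0.161]
335 184 [ 0.633 -0.087  0.147]
330 216 [ 0.546 -0.074  0.147]
340 200 [ 0.591 -0.103  0.126]
402 167 [ 0.668 -0.248  0.221]
391 223 [ 0.526 -0.221  0.215]
282 193 [0.606 0.056 0.164]
cloth 338.5 201.0 33.70840835571289 [ 0.5887 -0.0993  0.125 ]
```

Call:
{"op": "move_arm", "data": {
  "series": [
    [0.06,0.03,0.07,0,0,0],
    [0.1,0.1,0.1,0,0,0],
    [0.48,0.69,0.1,0,0,0],
    [0.48,0.69,0.1,0,0,0],
    [0.48,0.69,0.1,0,0,0]
  ],
  "claw": 1,
  "squeeze": 20
}}

```text
clock: 0.6
position: [0.3765, -0.3997, 0.2903]
ee_rot: [-3.082, -0.606, 0.0]
force: [1.2, -0.1, -0.2]
width: 1.0
gripper_force: 0.0
```

Call:
{"op": "move_arm", "data": {
  "series": [
    [0.29,0.46,0,0,0,0],
    [0.29,0.46,0,0,0,0],
    [0.29,0.46,0,0,0,0],
    [0.29,0.46,0,0,0,0],
    [0.29,0.46,0,0,0,0]
  ]
}}

```text
clock: 1.1
position: [0.5096, -0.1882, 0.2902]
ee_rot: [3.082, 0.606, -0.001]
force: [1.2, 0.8, 0.3]
width: 1.004
gripper_force: 0.0
```

```bash
python3 - <<'E'
from h import *
s=readout.observe();print((np.array([.595,-.055,.25])-s['position'])/.75,s['position'])
E
```

```text
[ 0.113837    0.17761835 -0.0535735 ] [ 0.50962225 -0.18821376  0.29018013]
```

Call:
{"op": "move_arm", "data": {
  "series": [
    [0.11,0.17,-0.05,0,0,0],
    [0.11,0.17,-0.05,0,0,0],
    [0.11,0.17,-0.05,0,0,0],
    [0.11,0.17,-0.05,0,0,0],
    [0.11,0.17,-0.05,0,0,0]
  ]
}}

```text
clock: 1.6
position: [0.5916, -0.0605, 0.2516]
ee_rot: [-3.08, -0.612, 0.003]
force: [-0.8, -0.7, 0.5]
width: 1.004
gripper_force: 0.0
```

```bash
python3 - <<'E'
from h import *
s=readout.observe();im,d=get_image('wrist');save('w1',im);c,T=pose('wrist',s);np.savez('/tmp/w1',im=im,d=d,T=T);print(s['position'],T.round(3).tolist())
E
```

```text
[ 0.59162231 -0.06051053  0.2516341 ] [[0.383, -0.894, -0.235, 0.655], [-0.924, -0.37, -0.096, -0.035], [-0.001, 0.253, -0.967, 0.41], [0.0, 0.0, 0.0, 1.0]]
```

View pics/w1.png

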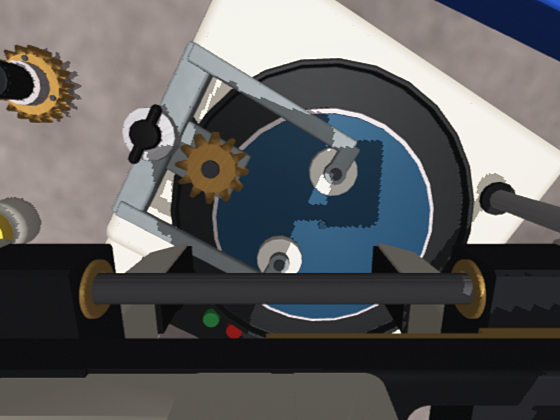

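```bash
cat >> h.py <<'E'
def rim(c,T,im,h,roi,rmax,n,band,cen=None):
    hsv=cv2.cvtColor(im,cv2.COLOR_RGB2HSV);H,S,V=cv2.split(hsv)
    m=((H>7)&(H<28)&(S>100)&(V>50)).astype(np.uint8);o=np.zeros_like(m);u0,v0,u1,v1=roi;o[v0:v1,u0:u1]=m[v0:v1,u0:u1]
    v,u=np.nonzero(o);W=np.array([onz(c,T,a,b,h)[:2] for a,b in zip(u,v)])
    # rectify to a 0.5mm raster about the rough centre
    if cen is None:
        (x,y),r=cv2.minEnclosingCircle((W*1000).astype(np.float32));cen=np.array([x,y])/1000;print('enc',cen.round(4),r)
    for sh in [(0,0)]:
        q=W-cen;r=np.hypot(*q.T);a=np.arctan2(q[:,1],q[:,0]);k=(r>band[0])&(r<band[1])
        z=np.exp(1j*n*a[k]).sum();print('phase deg',np.degrees(np.angle(z))/n,'mod',360/n,'strength',abs(z)/k.sum())
    return cen,W
E
python3 - <<'E'
from h import *
z=np.load('/tmp/w1.npz');im,d,T=z['im'],z['d'],z['T'];c=calibration('wrist')
cen,W=rim(c,T,im,.152,(165,125,255,210),.03,12,(.022,.029))
g=cv2.cvtColor(im,cv2.COLOR_RGB2GRAY)
P=cloud(c,T,d);hsv=cv2.cvtColor(im,cv2.COLOR_RGB2HSV)
print('hub',onz(c,T,210.5,169,.152).round(4),P[150:153,205].round(3))
H,S,V=cv2.split(hsv)
# cloth white edge: blue cloth hull
m=((H>95)&(H<112)&(S>90)).astype(np.uint8);m[:, :205]=0;m[:, 440:]=0;m[:90]=0;m[325:]=0
n,l,st,_=cv2.connectedComponentsWithStats(m);
v,u=np.nonzero(m*(abs(P[...,2]-.125)<.012));W=np.array([onz(c,T,a,b,.125)[:2] for a,b in zip(u,v)])
(x,y),r=cv2.minEnclosingCircle((W*1000).astype(np.float32));print('cloth',x,y,r)
for n_,roi in(('r1',(305,145,362,203)),('r2',(255,232,305,285))):
    m=((S<60)&(V>150)&(abs(P[...,2]-.1375)<.006)).astype(np.uint8);o=np.zeros_like(m);u0,v0,u1,v1=roi;o[v0:v1,u0:u1]=m[v0:v1,u0:u1]
    v,u=np.nonzero(o);W=np.array([onz(c,T,a,b,.1375)[:2] for a,b in zip(u,v)]);(x,y),r=cv2.minEnclosingCircle((W*1000).astype(np.float32));print(n_,x,y,r)
E
```

```text
enc [0.6047 0.0045] 28.840194702148438
phase deg -14.997441538429017 mod 30.0 strength 0.6286462642353338
hub [0.6036 0.005  0.152 ] [[0.616 0.014 0.152]
 [0.615 0.014 0.151]
 [0.614 0.013 0.153]]
cloth 590.3351440429688 -100.07508087158203 95.46839141845703
r1 637.0645751953125 -86.74983215332031 19.368492126464844
r2 548.6282348632812 -75.86248016357422 19.363018035888672
```

Call:
{"op": "move_arm", "data": {
  "series": [
    [-0.01,0.38,0,0,0,0],
    [-0.01,0.38,0,0,0,0],
    [-0.01,0.38,0,0,0,0],
    [-0.01,0.38,0,0,0,0],
    [-0.01,0.38,0,0,0,0]
  ]
}}

```text
clock: 2.15
position: [0.5853, 0.1863, 0.2536]
ee_rot: [3.082, 0.6, 0.002]
force: [0.7, 0.9, -0.3]
width: 1.003
gripper_force: 0.0
```

Call:
{"op": "move_arm", "data": {
  "series": [
    [0,0.05,-0.06,0,0,0],
    [0,0.05,-0.12,0,0,0],
    [0,0.05,-0.12,0,0,0],
    [0,0.05,-0.12,0,0,0],
    [0,0.05,-0.12,0,0,0]
  ]
}}

```text
clock: 2.65
position: [0.587, 0.223, 0.1655]
ee_rot: [3.083, 0.602, 0.005]
force: [-0.2, 0.6, 0.4]
width: 1.001
gripper_force: 0.0
```

```bash
python3 - <<'E'
from h import *
s=readout.observe();im,d=get_image('wrist');save('w2',im);c,T=pose('wrist',s);np.savez('/tmp/w2',im=im,d=d,T=T);print(s['position'],s['ee_rot'],s['joints'])
E
```

```text
[0.58701811 0.22302586 0.16551912] [3.08310057 0.60165658 0.00532079] [-0.24082975  0.51355749 -0.30759226  1.62289675  0.17607556  1.02920716
 -1.78710871]
```

View pics/w2.png

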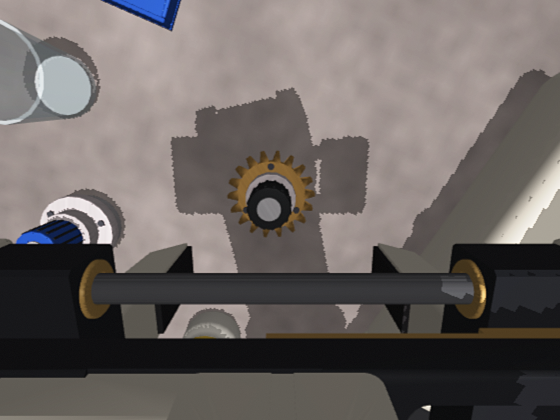

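```bash
python3 - <<'E'
from h import *
z=np.load('/tmp/w2.npz');im,d,T=z['im'],z['d'],z['T'];c=calibration('wrist')
hsv=cv2.cvtColor(im,cv2.COLOR_RGB2HSV);H,S,V=cv2.split(hsv)
m=((S<60)&(V>110)).astype(np.uint8);m[:195]=0;m[225:]=0;m[:,:252]=0;m[:,286:]=0
n,l,st,ce=cv2.connectedComponentsWithStats(m);i=1+st[1:,4].argmax();print('spot',ce[i],st[i],onz(c,T,*ce[i],.08))
print('depth z',cloud(c,T,d)[209,269])
cen,W=rim(c,T,im,.028,(222,143,322,242),.04,18,(.033,.041))
for cc in (onz(c,T,*ce[i],.08)[:2],): rim(c,T,im,.028,(222,143,322,242),.04,18,(.033,.041),cc)
E
```

```text
spot [268.48641975 209.07901235] [258 198  22  23 405] [0.59049604 0.23540496 0.08      ]
depth z [0.59130357 0.23520333 0.08251637]
enc [0.5911 0.2356] 40.15382766723633
phase deg -6.670622577859295 mod 20.0 strength 0.6188284366986354
phase deg -6.684269568623662 mod 20.0 strength 0.555975559715497
```

Call:
{"op": "move_arm", "data": {
  "series": [
    [0.005,0.0165,0,0,0,0],
    [0.005,0.0165,-0.06,0,0,0],
    [0.005,0.0165,-0.11,0,0,0],
    [0.005,0.0165,-0.11,0,0,0],
    [0.005,0.0165,-0.11,0,0,0]
  ]
}}

```text
clock: 3.2
position: [0.5894, 0.2378, 0.0815]
ee_rot: [-3.082, -0.607, -0.001]
force: [0.6, 0.2, 0.0]
width: 1.001
gripper_force: 0.0
```

```bash
python3 - <<'E'
from h import *
s=readout.observe();print((np.array([.5908,.2355,.049])-s['position'])/.75,s['position'],R.from_rotvec(s['ee_rot']).as_matrix().round(4)[:,2])
E
```

```text
[ 0.00191936 -0.00312809 -0.04330871] [0.58936048 0.23784607 0.08148153] [ 3.e-04  4.e-04 -1.e+00]
```

Near enough, small correction and down, then grip.

Call:
{"op": "move_arm", "data": {
  "series": [
    [0.002,-0.003,-0.02,0,0,0],
    [0.002,-0.003,-0.043,0,0,0],
    [0.002,-0.003,-0.043,0,0,0],
    [0.002,-0.003,-0.043,0,0,0]
  ]
}}

```text
clock: 3.6
position: [0.591, 0.2353, 0.0492]
ee_rot: [-3.082, -0.606, -0.002]
force: [-1.0, -0.7, 0.6]
width: 0.999
gripper_force: 0.0
```

Call:
{"op": "move_arm", "data": {
  "series": [
    [0,0,0,0,0,0],
    [0,0,0,0,0,0],
    [0,0,0,0,0,0],
    [0,0,0,0,0,0],
    [0,0,0,0,0,0]
  ],
  "claw": -1,
  "squeeze": 25
}}

```text
clock: 4.1
position: [0.5904, 0.235, 0.0482]
ee_rot: [-3.082, -0.607, -0.0]
force: [0.6, -0.4, 0.4]
width: 0.616
gripper_force: 0.0
```

Call:
{"op": "move_arm", "data": {
  "series": [
    [0,0,0,0,0,0],
    [0,0,0,0,0,0],
    [0,0,0,0,0,0],
    [0,0,0,0,0,0],
    [0,0,0,0,0,0]
  ]
}}

```text
clock: 4.6
position: [0.5902, 0.2351, 0.048]
ee_rot: [-3.082, -0.607, 0.0]
force: [-0.4, 0.1, -0.8]
width: 0.367
gripper_force: 25.0
```

Call:
{"op": "move_arm", "data": {
  "series": [
    [0,0,0.06,0,0,0],
    [0,0,0.12,0,0,0],
    [0,0,0.18,0,0,0],
    [0,0,0.24,0,0,0],
    [0,0,0.24,0,0,0]
  ]
}}

```text
clock: 5.1
position: [0.593, 0.2367, 0.2348]
ee_rot: [-3.08, -0.606, -0.016]
force: [0.7, 0.4, -4.0]
width: 0.367
gripper_force: 25.0
```

Call:
{"op": "move_arm", "data": {
  "series": [
    [0.007,-0.388,0,0,0,0.065],
    [0.007,-0.388,0,0,0,0.065],
    [0.007,-0.388,0,0,0,0.065],
    [0.007,-0.388,0,0,0,0.065],
    [0.007,-0.388,0,0,0,0.065]
  ]
}}

```text
clock: 5.6
position: [0.5936, -0.0172, 0.2265]
ee_rot: [-3.06, -0.711, 0.004]
force: [1.4, -0.5, -4.5]
width: 0.366
gripper_force: 25.0
```

```bash
python3 - <<'E'
from h import *
s=readout.observe();print((np.array([.5956,-.0559,.215])-s['position'])/.75,s['position'],s['force'])
E
```

```text
[ 0.00264865 -0.0515769  -0.01539053] [ 0.59361351 -0.01721732  0.2265429 ] [ 1.39232263 -0.45904808 -4.46918641]
```

Call:
{"op": "move_arm", "data": {
  "series": [
    [0.002,-0.05,-0.015,0,0,0],
    [0.002,-0.05,-0.015,0,0,0],
    [0.002,-0.05,-0.015,0,0,0],
    [0.002,-0.05,-0.015,0,0,0],
    [0.002,-0.05,-0.015,0,0,0]
  ]
}}

```text
clock: 6.1
position: [0.5962, -0.0506, 0.2166]
ee_rot: [-3.058, -0.715, 0.0]
force: [-0.3, 0.2, -4.3]
width: 0.363
gripper_force: 25.0
```

```bash
python3 - <<'E'
from h import *
s=readout.observe();im,d=get_image('wrist');save('w3',im);c,T=pose('wrist',s);np.savez('/tmp/w3',im=im,d=d,T=T);print(s['position'],s['ee_rot'],s['joints'])
E
```

```text
[ 0.59621985 -0.0506115   0.21658065] [-3.05833185e+00 -7.15126633e-01  2.63000694e-04] [ 0.1925345   0.41969448 -0.27738805  1.63537188  0.12445157  1.10426171
 -1.22948465]
```

View pics/w3.png

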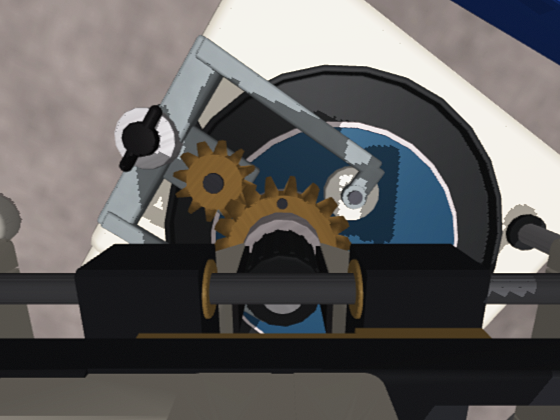

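```bash
python3 - <<'E'
from h import *
z=np.load('/tmp/w3.npz');im,d,T=z['im'],z['d'],z['T'];c=calibration('wrist');s=readout.observe();p=s['position']
print(s['position'])
P=cloud(c,T,d);print('rim z',P[213,275],P[160,212],P[213,310])
m=P.copy()
hsv=cv2.cvtColor(im,cv2.COLOR_RGB2HSV)
im2=im.copy();im2[P[...,2]>.175]=0;im2[d==0]=0
cp,_=rim(c,T,im2,.152,(165,130,250,222),.03,12,(.022,.029),np.array([.6043,.0047]))
rim(c,T,im2,.152,(165,130,225,222),.03,12,(.022,.029))
im3=im.copy();im3[P[...,2]<.185]=0
h=p[2]-.048+.028
for cc in(p[:2]+[.0006,.0004],p[:2]):
  c0,W=rim(c,T,im3,h,(205,165,360,262),.04,18,(.033,.042),cc)
q=W-c0;r=np.hypot(*q.T);a=np.degrees(np.arctan2(q[:,1],q[:,0]));
for lo in range(-60,180,10):
  k=(a>lo)&(a<lo+10);print(lo,k.sum(),r[k].max().round(4) if k.any() else '',end='; ')
E
```

```text
[ 0.59632772 -0.05081434  0.21673775]
rim z [ 0.61455552 -0.03730532  0.19987549] [0.61747986 0.01184823 0.15359163] [ 0.62246587 -0.05510272  0.19675717]
phase deg 14.363167736092294 mod 30.0 strength 0.6045168384900809
enc [0.6045 0.0048] 28.54549217224121
phase deg 14.197000483953746 mod 30.0 strength 0.6450959272894512
phase deg -2.2150023902721894 mod 20.0 strength 0.33521095249312316
phase deg -2.057780789275928 mod 20.0 strength 0.23100435313431628
-60 209 0.0389; -50 219 0.0397; -40 268 0.0398; -30 233 0.0399; -20 281 0.0403; -10 245 0.0414; 0 274 0.0419; 10 271 0.0426; 20 168 0.0424; 30 287 0.0424; 40 212 0.0519; 50 333 0.042; 60 218 0.0547; 70 314 0.0409; 80 218 0.0463; 90 290 0.0404; 100 181 0.0382; 110 90 0.0387; 120 13 0.0443; 130 0 ; 140 0 ; 150 0 ; 160 0 ; 170 0 ;
```

```bash
python3 - <<'E'
from h import *
z=np.load('/tmp/w3.npz');im,d,T=z['im'],z['d'],z['T'];c=calibration('wrist');p=readout.observe()['position']
P=cloud(c,T,d);h=p[2]-.02
im3=im.copy();im3[(P[...,2]<h-.004)|(P[...,2]>h+.008)]=0
from scipy.optimize import least_squares
cc=p[:2].copy()
c0,W=rim(c,T,im3,h,(205,165,360,262),.04,18,(.033,.042),cc)
q=W-cc;r=np.hypot(*q.T);a=np.degrees(np.arctan2(q[:,1],q[:,0]))
pts=[]
for t in np.arange(-62,120,20):
    k=(a>t-9)&(a<t+9)&(r<.046)
    if k.sum()>30: i=np.argsort(r[k])[-6:];pts.append(W[k][i].mean(0))
pts=np.array(pts);f=least_squares(lambda x:np.hypot(*(pts-x).T)-.0396,cc,loss='soft_l1',f_scale=.0005);print(p,f.x,f.x-p[:2],f.fun.round(4))
rim(c,T,im3,h,(205,165,360,262),.04,18,(.033,.042),f.x)
E
```

```text
phase deg -2.19465525102408 mod 20.0 strength 0.520374118584399
[ 0.59632772 -0.05081434  0.21673775] [ 0.597402   -0.04994256] [0.00107429 0.00087178] [-0.0009 -0.0002 -0.0003  0.0001  0.0001  0.0002  0.     -0.0002 -0.0002
 -0.0017]
phase deg -2.5238571868252544 mod 20.0 strength 0.6691850236256129
```

Call:
{"op": "move_arm", "data": {
  "series": [
    [-0.0015,-0.0073,0,0,0,0],
    [-0.0015,-0.0073,-0.015,0,0,0],
    [-0.0015,-0.0073,-0.03,0,0,0],
    [-0.0015,-0.0073,-0.035,0,0,0],
    [-0.0015,-0.0073,-0.035,0,0,0]
  ]
}}

```text
clock: 6.65
position: [0.5944, -0.0579, 0.1892]
ee_rot: [-3.059, -0.711, 0.004]
force: [-0.7, -0.5, -4.6]
width: 0.367
gripper_force: 25.0
```

Call:
{"op": "move_arm", "data": {
  "series": [
    [0,0,0,0,0,0],
    [0,0,0,0,0,0]
  ]
}}

```text
clock: 6.85
position: [0.5955, -0.0579, 0.1909]
ee_rot: [3.06, 0.711, 0.001]
force: [0.1, -0.6, -5.2]
width: 0.367
gripper_force: 25.0
```

Call:
{"op": "move_arm", "data": {
  "series": [
    [0,0.002,0,0,0,0],
    [0,0.002,-0.003,0,0,0],
    [0,0.002,-0.005,0,0,0],
    [0,0.002,-0.007,0,0,0],
    [0,0.002,-0.008,0,0,0]
  ]
}}

```text
clock: 7.35
position: [0.5951, -0.0565, 0.1843]
ee_rot: [3.06, 0.711, -0.0]
force: [-0.1, -0.1, -4.0]
width: 0.359
gripper_force: 25.0
```

Call:
{"op": "move_arm", "data": {
  "series": [
    [0,0,-0.002,0,0,0],
    [0,0,-0.004,0,0,0],
    [0,0,-0.005,0,0,0],
    [0,0,-0.005,0,0,0]
  ]
}}

```text
clock: 7.75
position: [0.5951, -0.0565, 0.1807]
ee_rot: [-3.06, -0.711, 0.0]
force: [-0.6, -0.6, -3.9]
width: 0.366
gripper_force: 25.0
```

Call:
{"op": "move_arm", "data": {
  "series": [
    [0,0,-0.002,0,0,0],
    [0,0,-0.004,0,0,0],
    [0,0,-0.006,0,0,0],
    [0,0,-0.006,0,0,0]
  ]
}}

```text
clock: 8.15
position: [0.595, -0.0565, 0.176]
ee_rot: [-3.06, -0.711, 0.001]
force: [-0.0, -0.3, -3.7]
width: 0.365
gripper_force: 25.0
```

Call:
{"op": "move_arm", "data": {
  "series": [
    [0,0,-0.001,0,0,0],
    [0,0,-0.002,0,0,0],
    [0,0,-0.002,0,0,0],
    [0,0,-0.002,0,0,0]
  ]
}}

```text
clock: 8.55
position: [0.5952, -0.0565, 0.1748]
ee_rot: [3.06, 0.711, 0.0]
force: [-0.2, -0.6, -4.2]
width: 0.363
gripper_force: 25.0
```

Call:
{"op": "move_arm", "data": {
  "series": [
    [0,0,-0.0007,0,0,0],
    [0,0,-0.0015,0,0,0],
    [0,0,-0.0015,0,0,0]
  ]
}}

```text
clock: 8.85
position: [0.5951, -0.0565, 0.1736]
ee_rot: [-3.06, -0.711, 0.0]
force: [-0.1, -0.4, -3.6]
width: 0.363
gripper_force: 25.0
```

Call:
{"op": "move_arm", "data": {
  "series": [
    [0,0,-0.0007,0,0,0],
    [0,0,-0.0013,0,0,0],
    [0,0,-0.0013,0,0,0]
  ]
}}

```text
clock: 9.15
position: [0.5954, -0.0563, 0.1731]
ee_rot: [3.06, 0.711, 0.001]
force: [-0.5, 0.1, -0.4]
width: 0.362
gripper_force: 25.0
```

Call:
{"op": "move_arm", "data": {
  "series": [
    [0,0,-0.0006,0,0,0],
    [0,0,-0.0006,0,0,0],
    [0,0,-0.0006,0,0,0]
  ]
}}

```text
clock: 9.45
position: [0.5954, -0.0563, 0.173]
ee_rot: [3.06, 0.711, 0.001]
force: [-2.8, 1.2, 6.6]
width: 0.366
gripper_force: 25.0
```

```bash
python3 - <<'E'
from h import *
s=readout.observe();print(s['position'],s['force'],s['ft_torque'])
im,d=get_image('scene');cv2.imwrite('pics/s2.png',cv2.resize(im[130:290,130:340],None,fx=3.5,fy=3.5)[:,:,::-1])
E
```

```text
[ 0.59542371 -0.05628979  0.17296062] [-2.75314129  1.15728219  6.63339269] [ 0.03244888  0.61104445 -0.02708641]
```

View pics/s2.png

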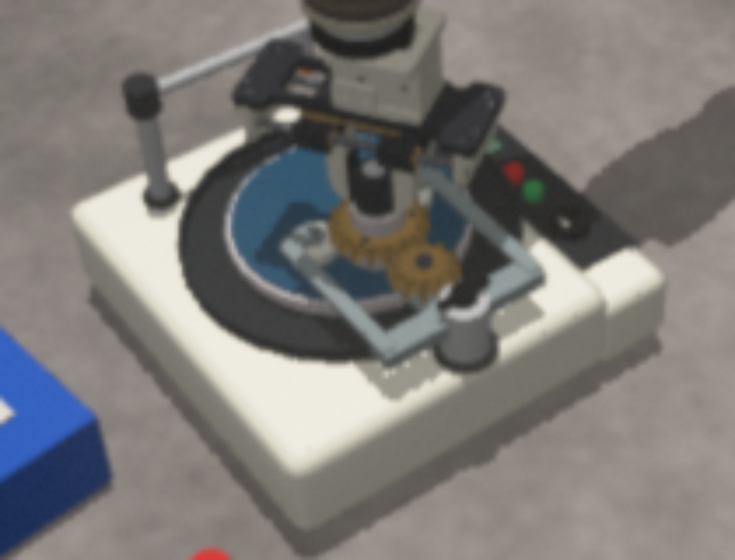

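The jig sits in mesh beside the pinion, sole down on the cloth (rim at about (378,235) in the crop). I'll release it.

Call:
{"op": "move_arm", "data": {
  "series": [
    [0,0,0,0,0,0],
    [0,0,0,0,0,0],
    [0,0,0,0,0,0],
    [0,0,0,0,0,0],
    [0,0,0,0,0,0]
  ],
  "claw": 0.6
}}

```text
clock: 10.0
position: [0.5952, -0.0565, 0.1722]
ee_rot: [3.06, 0.711, -0.0]
force: [-0.4, 0.0, 0.2]
width: 0.749
gripper_force: 0.0
```

Call:
{"op": "move_arm", "data": {
  "series": [
    [0,0,0,0,0,0],
    [0,0,0.03,0,0,0],
    [0,0,0.09,0,0,0],
    [0,0,0.15,0,0,0],
    [0,0,0.18,0,0,0]
  ]
}}

```text
clock: 10.5
position: [0.5964, -0.0563, 0.3115]
ee_rot: [3.059, 0.711, 0.008]
force: [0.1, -0.7, -0.4]
width: 0.801
gripper_force: 0.0
```

```bash
python3 - <<'E'
from h import *
s=readout.observe();im,d=get_image('wrist');save('w4',im);c,T=pose('wrist',s);np.savez('/tmp/w4',im=im,d=d,T=T);print(s['position'],s['ee_rot'],s['force'],s['width'])
E
```

```text
[ 0.59640297 -0.05625072  0.31152704] [3.05878374 0.71115454 0.00777712] [ 0.12986598 -0.73299906 -0.41192492] 0.8006491014719684
```

View pics/w4.png

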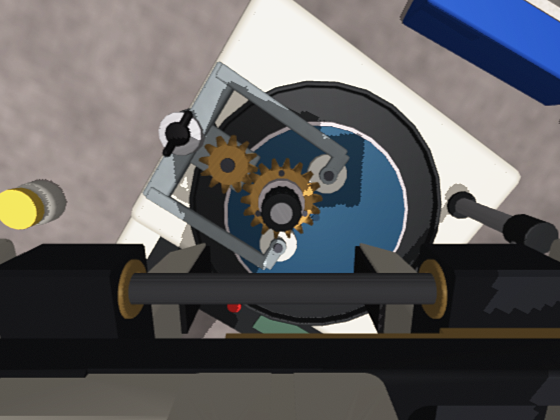

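```bash
python3 - <<'E'
from h import *
z=np.load('/tmp/top.npz');im,d=z['im'],z['d'];c,T=pose('top');P=cloud(c,T,d)
k=np.zeros(d.shape,bool);k[150:235,375:415]=1;k&=P[...,2]>.19
q=P[k];print(len(q),q[:,0].min(),q[:,0].max());o=np.argsort(q[:,0])
for i in o[::max(1,len(o)//14)]:print(q[i].round(3))
x=cv2.fitLine(q[:,:2].astype(np.float32),2,0,.01,.01).ravel();print(x)
s=readout.observe();print('pos',s['position'],s['joints'])
z=np.load('/tmp/w4.npz');c=calibration('wrist');T=z['T'];W=z['im']
hsv=cv2.cvtColor(W,cv2.COLOR_RGB2HSV);print('knob top',onz(c,T,282,212,.205).round(4))
E
```

```text
397 0.47884677432151496 0.6837276207286433
[0.479 0.063 1.389]
[ 0.526 -0.226  0.212]
[ 0.541 -0.221  0.214]
[ 0.554 -0.229  0.215]
[ 0.569 -0.233  0.216]
[ 0.585 -0.232  0.213]
[ 0.6   -0.232  0.212]
[ 0.615 -0.239  0.217]
[ 0.63  -0.236  0.217]
[ 0.643 -0.237  0.213]
[ 0.659 -0.245  0.214]
[ 0.665 -0.245  0.223]
[ 0.671 -0.248  0.222]
[ 0.676 -0.235  0.222]
[ 0.683 -0.243  0.224]
[ 0.84945905 -0.5276545   0.60942227 -0.22963408]
pos [ 0.59739399 -0.05622498  0.31407499] [ 0.20200633  0.35235291 -0.27781088  1.49078545  0.09906138  1.30351439
 -1.19903534]
knob top [ 0.5969 -0.0563  0.205 ]
```

Call:
{"op": "move_arm", "data": {
  "series": [
    [-0.03,-0.34,0,0,0,0],
    [-0.03,-0.34,0,0,0,0],
    [-0.03,-0.34,0,0,0,0],
    [-0.03,-0.34,0,0,0,0],
    [-0.03,-0.34,0,0,0,0]
  ],
  "claw": -1
}}

```text
clock: 11.05
position: [0.5727, -0.3074, 0.3071]
ee_rot: [3.06, 0.712, -0.0]
force: [1.8, 0.2, -0.3]
width: 0.412
gripper_force: 0.0
```

Call:
{"op": "move_arm", "data": {
  "series": [
    [0,-0.01,0,0,0,0],
    [0,-0.01,0,0,0,0],
    [0,-0.01,-0.06,0,0,0],
    [0,-0.01,-0.12,0,0,0],
    [0,-0.01,-0.165,0,0,0]
  ]
}}

```text
clock: 11.55
position: [0.573, -0.31, 0.1811]
ee_rot: [-3.057, -0.715, 0.001]
force: [-0.1, -0.5, -0.2]
width: 0.014
gripper_force: 0.0
```

Call:
{"op": "move_arm", "data": {
  "series": [
    [0,0,0,0,0,0],
    [0,0,0,0,0,0],
    [0,0,0,0,0,0]
  ]
}}

```text
clock: 11.85
position: [0.5749, -0.3126, 0.1862]
ee_rot: [3.058, 0.712, 0.005]
force: [1.2, -0.6, 0.1]
width: 0.003
gripper_force: 0.0
```

Call:
{"op": "move_arm", "data": {
  "series": [
    [0,0.03,0,0,0,0],
    [0,0.06,0,0,0,0],
    [0,0.09,0,0,0,0],
    [0,0.115,0,0,0,0],
    [0,0.135,0,0,0,0]
  ]
}}

```text
clock: 12.35
position: [0.5747, -0.211, 0.1861]
ee_rot: [3.057, 0.712, 0.006]
force: [-0.6, -1.6, 0.3]
width: 0.004
gripper_force: 0.8
```

Call:
{"op": "move_arm", "data": {
  "series": [
    [0.005,0.015,0,0,0,0],
    [0.012,0.03,0,0,0,0],
    [0.02,0.04,0,0,0,0],
    [0.028,0.048,0,0,0,0],
    [0.03,0.053,0,0,0,0]
  ]
}}

```text
clock: 12.85
position: [0.5966, -0.1714, 0.1833]
ee_rot: [-3.06, -0.712, -0.0]
force: [-0.8, 0.3, 0.3]
width: 0.005
gripper_force: 0.5
```

```bash
python3 - <<'E'
from h import *
s=readout.observe();print(s['position'],s['force'])
im,d=get_image('scene');cv2.imwrite('pics/s3.png',cv2.resize(im[100:290,130:340],None,fx=3,fy=3)[:,:,::-1])
E
```

```text
[ 0.59659021 -0.17139636  0.18328849] [-0.82165507  0.33657941  0.29799697]
```

View pics/s3.png

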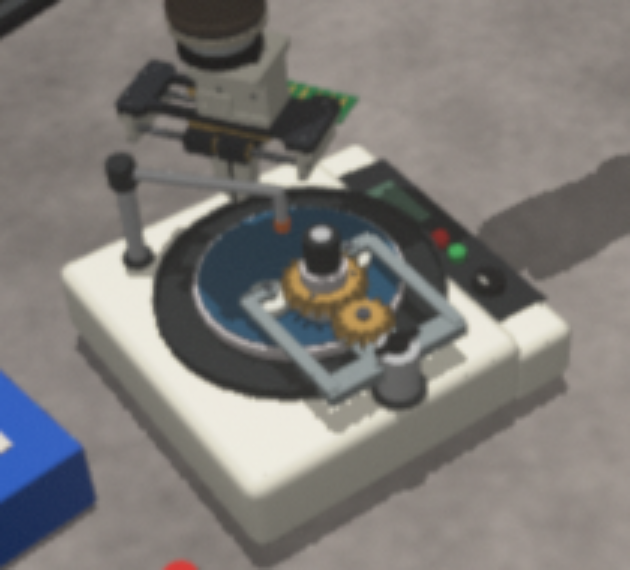

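```bash
python3 - <<'E'
from h import *
c,T=pose('scene');p=onz(c,T,224.3,176,.167);print(p,np.hypot(*(p[:2]-[.5903,-.1001])))
E
```

```text
[ 0.58548484 -0.12135139  0.167     ] 0.021790074322844855
```

Nozzle is about 22 mm from the cloth's centre. I'll back off, rise clear and check.

Call:
{"op": "move_arm", "data": {
  "series": [
    [-0.02,-0.04,0,0,0,0],
    [-0.04,-0.1,0,0,0,0],
    [-0.04,-0.15,0,0,0,0],
    [-0.04,-0.18,0.05,0,0,0],
    [-0.04,-0.2,0.1,0,0,0]
  ]
}}

```text
clock: 13.4
position: [0.564, -0.3247, 0.2581]
ee_rot: [-3.06, -0.706, 0.004]
force: [0.7, -0.2, 1.0]
width: 0.003
gripper_force: 0.0
```

Call:
{"op": "move_arm", "data": {
  "series": [
    [0,0,0.05,0,0,0],
    [0,0,0.05,0,0,0],
    [0,0,0.05,0,0,0],
    [0,0,0.05,0,0,0],
    [0,0,0.05,0,0,0]
  ]
}}

```text
clock: 13.9
position: [0.5652, -0.3215, 0.2945]
ee_rot: [-3.058, -0.712, 0.003]
force: [0.5, 0.1, 0.9]
width: 0.005
gripper_force: 0.0
```

```bash
python3 - <<'E'
from h import *
s=readout.observe();print(s['position'],s['force'],s['clock'])
im,d=get_image('scene');cv2.imwrite('pics/s4.png',cv2.resize(im[80:320,130:450],None,fx=2.4,fy=2.4)[:,:,::-1])
E
```

```text
[ 0.56517385 -0.32152844  0.294529  ] [0.51152536 0.11207517 0.89045551] 13.9
```

View pics/s4.png

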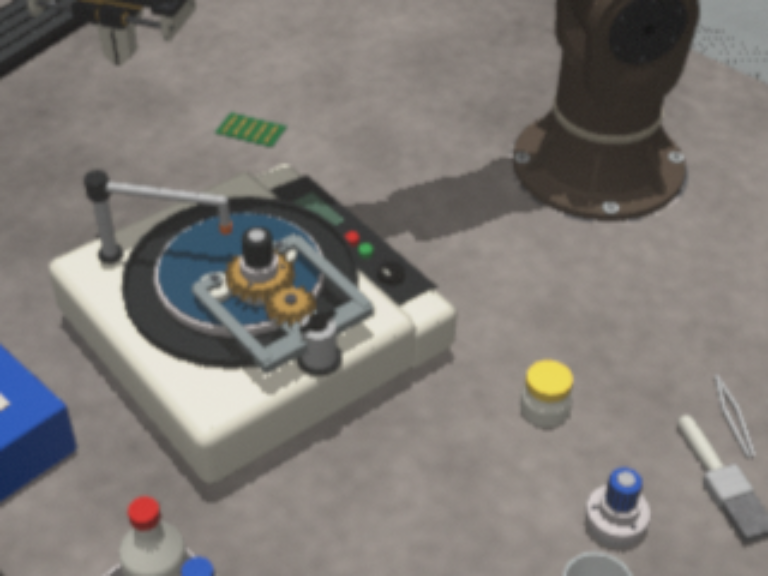

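The jig is meshed and flat on the cloth, the nozzle (crop (226,228)) hangs over the cloth, and the arm is clear.

```bash
python3 -c "
from cell import ticket;print(ticket.sign_off())"
```

```text
the job is handed in; nothing more can be done
None
```

The job is handed in, with no verdict shown: the jig is down flat on the cloth, in mesh with the pinion and let go, the spout's nozzle hangs about 22 mm from the cloth's centre, the other things on the bench were not touched, and the arm was clear at about 14 s.

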